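# Close the shared call desk: hang the headsets on the rail and key the charger on

### The arm

A 7-joint arm with a two-finger parallel gripper is mounted at the origin on the work surface. World frame = base frame: x ahead of the robot, y to its left, z up, the work surface at z = 0. Lengths are in m, angles in rad, forces in N, time in s.
With the tool pointing down it reaches from about 0.4 to 0.85 m from the base axis. Payload 10.4 kg.
Tool frame: the origin (TCP) lies at the very end of the fingers, on their centre line; the grasp point (between the pads) lies 19 mm behind it (manip.grip_point_offset is the distance from the TCP to the grasp point, in m); z points along the fingers, y is the line along which they close (so a half turn about z gives the same grasp; the last joint's range is limited). The gripper opens to 85 mm and grips with 20 to 120 N. Pads are 22 mm wide; open, the fingers measure 114 mm over their backs; the gripper's body (76 mm by 85 mm) begins 54 mm behind the grasp point. The pads swing forward as they close: fully open they stand 13 mm farther back than shut.
Start: joints at [-1.188, 0.332, -0.065, 1.46, 0.022, 1.35, -0.088], TCP at [0.247, 0.574, 0.231] pointing down, gripper open.
Joint ranges: [-2.6, 2.6], [-0.5, 2.12], [-1.47, 1.34], [0.16, 2.42], [-1.27, 4.41], [0.06, 2.06], [-2.6, 2.6]. Speed limits (rad/s): [2.22, 2.22, 2.79, 2.79, 3.14, 3.14, 3.14].

### API

Orientations are given as a unit quaternion [x, y, z, w].
In Python, from workcell import manip gives the robot as it stands. The module is installed in compiled form; this text tells all that it offers.
- The arm moves only by the tool step_arm, never from a script. Its argument "moves" is a list of rows, each a list of 7 numbers: the closure, from 0 (fully open) to 1 (shut), then the shift along the world's x, y, z in mm, then the turn, a rotation vector about the world's x, y, z in rad. In form: [[grip, tx, ty, tz, ax, ay, az], ...]. A call has 1 to 10 rows; each row is the pose to reach, as a shift and turn from the pose commanded when the call began; what a row does not reach only later rows make up. A row lasts 1/10 s, in which the tool goes at most 50 mm and 8.59 degrees, less where a joint would pass 70% of its speed; a pose out of reach is approached as far as the arm can. A call with a gripper value outside its range is refused whole. The fingers move at their own pace and stop on an object; "grip_force" is the grip in N (left out, the last holds). Time passes only in rows, so rows that repeat a pose let the fingers close. It gives the time, the measured TCP pose, the force, the opening and the grip force at its end, in the units of the state.
- manip.get_obs(): the state, without advancing time (a new reading comes with each control period).
- manip.camera(name): name is "scene" or "top" or "wrist"; returns a dict with "image" (384x512x3 uint8, blue, green, red), "K" (3x3 intrinsics, pixels), "rvec" (rotation vector, rad) and "tvec" (3), from world to camera coordinates, as OpenCV has them; the wrist camera has in their place "mount" (4x4, takes a point from camera to tool coordinates, whose origin is the TCP and whose axes are the flange's). Camera axes: x right, y down, z forward; pixel columns grow to the right and rows downward; lengths in m; the calibration is good to about 2 mm. The wrist camera is an equidistant fisheye: a pixel r from the principal point sees the ray r / f radians off the axis. A picture is of the moment at which its call begins: read the wrist's pose just before it. There is no depth.
- manip.hand_in(): hands the job in; it is judged then, once.
The state is a dict: "clock": time; "joint_pos": joint angles; "joint_velocities": joint speeds; "tau": joint torques, N m; "position": TCP position; "ee_rot": TCP orientation; "ft_force": force on the tool from outside, world axes, zero at the start; "torque": the same for the moment, N m; "grip_width": opening from 0.0 (shut) to 1.0 (fully open); "grasp_force": force on a finger pad.
Only numpy, scipy, OpenCV 4.12 (cv2) and the standard library are available. Lean on these libraries where they do the work, as an engineer would, in place of code of your own. Each camera call takes 0.05 s, during which the arm holds its last target. There are 200 camera calls.

### The job

Close the shared call desk for the day. Hang every headset that is standing on the desk over the white bar of the charging rail, one cup on either side of the bar, so that it hangs free and still; then take the red-handled key from its wooden stand, push it fully home in the brass lock of the white charger box, turn it a quarter turn clockwise (seen from above) to its stop, pull it out and put it back upright, fully down, in its stand. Do not knock the other things on the desk about.

Things in the scene. Friction and masses are not known exactly. Their poses are not given: they have to be found in the camera images.
- headset_blue: blue-cupped headset standing on its two ear cups, an inverted U 160 (own x) x 54 (y) x 150 mm tall, 0.2 kg, low centre of mass; may be absent. Cups 26 x 54 x 56 mm at x = +-67 mm, thin arms above; gap between cups 90 mm. On top a flat padded crown 76 (x) x 40 (y) mm, from z = 128 to 150 mm: grip it across its 40 mm. Origin: centre of the underside, on the desk; z up
- headset_white: white-cupped headset standing on its two ear cups, an inverted U 160 (own x) x 54 (y) x 150 mm tall, 0.2 kg, low centre of mass; may be absent. Cups 26 x 54 x 56 mm at x = +-67 mm, thin arms above; gap between cups 90 mm. On top a flat padded crown 76 (x) x 40 (y) mm, from z = 128 to 150 mm: grip it across its 40 mm. Origin: centre of the underside, on the desk; z up
- headset_orange: orange-cupped headset standing on its two ear cups, an inverted U 160 (own x) x 54 (y) x 150 mm tall, 0.2 kg, low centre of mass; may be absent. Cups 26 x 54 x 56 mm at x = +-67 mm, thin arms above; gap between cups 90 mm. On top a flat padded crown 76 (x) x 40 (y) mm, from z = 128 to 150 mm: grip it across its 40 mm. Origin: centre of the underside, on the desk; z up
- headset_green: green-cupped headset standing on its two ear cups, an inverted U 160 (own x) x 54 (y) x 150 mm tall, 0.2 kg, low centre of mass; may be absent. Cups 26 x 54 x 56 mm at x = +-67 mm, thin arms above; gap between cups 90 mm. On top a flat padded crown 76 (x) x 40 (y) mm, from z = 128 to 150 mm: grip it across its 40 mm. Origin: centre of the underside, on the desk; z up
- headset_blue_crown (a point): centre of the underside of the padded crown of the blue headset, 128 mm above its feet, the place that rests on the bar; axes as the headset's
- headset_white_crown (a point): centre of the underside of the padded crown of the white headset, 128 mm above its feet, the place that rests on the bar; axes as the headset's
- headset_orange_crown (a point): centre of the underside of the padded crown of the orange headset, 128 mm above its feet, the place that rests on the bar; axes as the headset's
- headset_green_crown (a point): centre of the underside of the padded crown of the green headset, 128 mm above its feet, the place that rests on the bar; axes as the headset's
- rail_top (a point): fixed charging rail: middle of the flat top of its horizontal white bar (44 mm wide, 18 mm thick, top 150 mm above the desk). y along the bar, x across it, z up. The bar is free for 220 mm either way along y; end posts at y = +-235 mm are 44 x 18 mm, 178 mm tall, on feet 90 x 50 x 8 mm
- switch_slot (a point): centre of the slot's mouth in the brass lock cylinder, on its turning axis, in its top face, 65 mm above the desk; turns with it: x along the slot's 23 mm, y across its 11 mm, z up; 3 mm chamfer, 40 mm deep. The square 46 mm brass face lies in a fixed steel collar (78 mm diameter, 63 mm high) on a fixed white box 110 x 90 x 25 mm; a green mark shows where the slot points when on
- switch (a joint): angle of the lock cylinder, rad: 0 off, 1.57 (stop) on; grows clockwise seen from above; light friction (0.04 N m), stays where it is left. The key has about 0.15 rad of play in the slot
- stand_slot (a point): centre of the mouth of the key slot in the top of the fixed wooden key stand (80 x 70 x 45 mm), 45 mm above the desk: slot 26 mm along x, 14 mm along y, through, 3 mm chamfer; z up
- key: charger key, upright in the stand, 86 mm tall, 0.06 kg, same after half a turn. Origin: lower end of the blade; z up, x along the blade's width. Steel blade 20 (x) x 8 (y) x 36 mm with a stepped smaller tip; then a collar 40 x 26 mm (z 36 to 42 mm) that rests on the top face of stand or lock when fully home; then the red grip 50 (x) x 12 (y) mm, z 42 to 86 mm: grip it across y
- mug: blue ceramic mug, 80 mm diameter, 95 mm tall, bystander; origin under its centre
- mouse: black computer mouse 100 x 60 x 30 mm, bystander; origin under its centre
- stapler: red stapler 140 x 36 x 40 mm, bystander; origin under its centre
- notebook: spiral notebook 210 x 150 x 22 mm, bystander; origin under its centre

How it is judged:
On the way, in this order (a step that is already met when the one before it is completed fails the run):
1. every headset hangs over the bar (z of headset_blue_crown in the frame of rail_top between -0.012 and 0.014 m and x of headset_blue_crown in the frame of rail_top between -0.035 and 0.035 m and y of headset_blue_crown in the frame of rail_top between -0.22 and 0.22 m and angle between each of headset_blue, headset_white, headset_orange, headset_green's own z axis and vertical below 0.45 rad and z of headset_white_crown in the frame of rail_top between -0.012 and 0.014 m and x of headset_white_crown in the frame of rail_top between -0.035 and 0.035 m and y of headset_white_crown in the frame of rail_top between -0.22 and 0.22 m and z of headset_orange_crown in the frame of rail_top between -0.012 and 0.014 m and x of headset_orange_crown in the frame of rail_top between -0.035 and 0.035 m and y of headset_orange_crown in the frame of rail_top between -0.22 and 0.22 m and z of headset_green_crown in the frame of rail_top between -0.012 and 0.014 m and x of headset_green_crown in the frame of rail_top between -0.035 and 0.035 m and y of headset_green_crown in the frame of rail_top between -0.22 and 0.22 m), for 0.2 s.
2. the key is fully home in the lock, not yet turned (z of key in the frame of switch_slot below -0.031 m and horizontal distance between key and switch_slot below 0.005 m and angle between key's own z axis and vertical below 0.15 rad and value of joint switch below 0.6 rad), for 0.1 s.
3. the key, home in the lock, has been turned to on (z of key in the frame of switch_slot below -0.031 m and horizontal distance between key and switch_slot below 0.005 m and angle between key's own z axis and vertical below 0.15 rad and value of joint switch above 1.2 rad), for 0.1 s.
At the end, for the whole second after the job is handed in: Every headset present hangs still on the bar (crown underside 12 mm below to 14 mm above the bar's top, 35 mm across it, within its length, tilt under 0.45 rad, under 0.06 m/s); lock past 1.2 rad; key still and upright in its stand, within 5 mm of fully home (all of step 1 and linear speed of each of headset_blue, headset_white, headset_orange, headset_green below 0.06 m/s and value of joint switch above 1.2 rad and z of key in the frame of stand_slot below -0.031 m and horizontal distance between key and stand_slot below 0.01 m and angle between key's own z axis and vertical below 0.2 rad and linear speed of key below 0.03 m/s); the robot touches nothing.
It fails at once if the mug, mouse, stapler or notebook is pushed more than 60 mm from its place (distance of any of mug, mouse, stapler, notebook from where it was at the start of the episode above 0.06 m).
It fails at once if the mug is tipped over (angle between mug's own z axis and vertical above 0.6 rad).
Of headset_blue, headset_white, headset_orange, headset_green only 3 to 4 are there at a start; the rules pass over those that are not, and their reading is None.
At some moment in a run one of headset_blue, headset_white, headset_orange, headset_green may be knocked a few centimetres aside while the robot is not near it.
It also fails if it takes over 210 s, if anything falls off the work surface, if the arm or the gripper's body presses on something with over 40 N, if the wrist force passes 120 N, or if a joint passes its speed limit or range.

## Working session

There is one attempt and no reset: what is moved stays moved. The work goes in short steps, Python scripts to look and compute and a tool call to move; the robot and the scene stay as the last step left them, time stands still between calls to the robot, and variables do not carry over. Pictures are saved under pics/ and viewed, at most 14 in all, crops included, and the job is handed in when it is done.

Besides the shell and the picture viewer there is one more tool, called after ">>>" by a JSON object that holds its "api" and its "payload", one argument or row to a line. step_arm: Moves the arm, as the interface text tells. Its arguments: {"type":"object","properties":{"moves":{"type":"array","items":{"type":"array","items":{"type":"number"}}},"grip_force":{"type":"number"}},"required":["moves"]}

```bash
mkdir -p pics; cat > h.py <<'E'
import numpy as np, cv2
from scipy.spatial.transform import Rotation as R
from workcell import manip
def snap(n,f):
    c=manip.camera(n); cv2.imwrite(f'pics/{f}.png',c['image']); np.savez(f'pics/{f}.npz',**{k:v for k,v in c.items() if k!='image'}); return c
def ray(f,u,v,z):
    c=np.load(f'pics/{f}.npz'); Rm=cv2.Rodrigues(c['rvec'])[0]; C=-Rm.T@c['tvec'].ravel()
    d=Rm.T@np.linalg.inv(c['K'])@[u,v,1]; return C+d*(z-C[2])/d[2]
def proj(f,P):
    c=np.load(f'pics/{f}.npz'); return cv2.projectPoints(np.array(P,float).reshape(-1,1,3),c['rvec'],c['tvec'],c['K'],None)[0][:,0]
E
python3 - <<'E'
from h import *
for n in ('top','scene'):
    c=snap(n,n+'0'); im=c['image']; cv2.imwrite(f'pics/{n}0b.png',cv2.resize(im,(800,600),interpolation=cv2.INTER_CUBIC))
    Rm=cv2.Rodrigues(c['rvec'])[0]; print(n,c['K'],-Rm.T@np.ravel(c['tvec']),Rm)
print(manip.get_obs(), manip.grip_point_offset)
E
```

```text
top [[384.27096637   0.         254.64095884]
 [  0.         384.27096637 188.16948193]
 [  0.           0.           1.        ]] [0.22175652 0.01736504 1.25423381] [[-5.14729878e-02 -9.98674373e-01  1.69231250e-04]
 [-9.73665618e-01  5.01463172e-02 -2.22397419e-01]
 [ 2.22094117e-01 -1.16122343e-02 -9.74956081e-01]]
scene [[398.30819116   0.         253.78193499]
 [  0.         398.30819116 190.36479569]
 [  0.           0.           1.        ]] [0.89561278 0.77795822 1.15097977] [[-0.88061377  0.47359045  0.0152144 ]
 [ 0.35261784  0.67644452 -0.64659375]
 [-0.31651232 -0.56403449 -0.76268279]]
{'clock': 0.1, 'joint_pos': array([-1.1875783 ,  0.33280504, -0.06468975,  1.46083001,  0.02161868,
        1.34988077, -0.08851928]), 'joint_velocities': array([ 0.00189312, -0.00159958, -0.0005827 , -0.00241903,  0.00146321,
       -0.00080841, -0.00061079]), 'tau': array([ 1.38890427e-03, -6.26744127e+01,  4.92264878e-02, -3.92428708e+01,
        1.64085900e-02,  7.17347677e-03, -1.91230123e-05]), 'position': array([0.24661954, 0.57394081, 0.23061078]), 'ee_rot': array([ 2.01522526e-01,  9.79483688e-01, -6.07489594e-04, -8.65592419e-05]), 'ft_force': array([-0.01517214,  0.24835566,  0.17444568]), 'torque': array([ 0.01302639,  0.02169764, -0.0442715 ]), 'grasp_force': 0.0, 'grip_width': 1.0021608316068435} 0.0187
```

View pics/top0b.png

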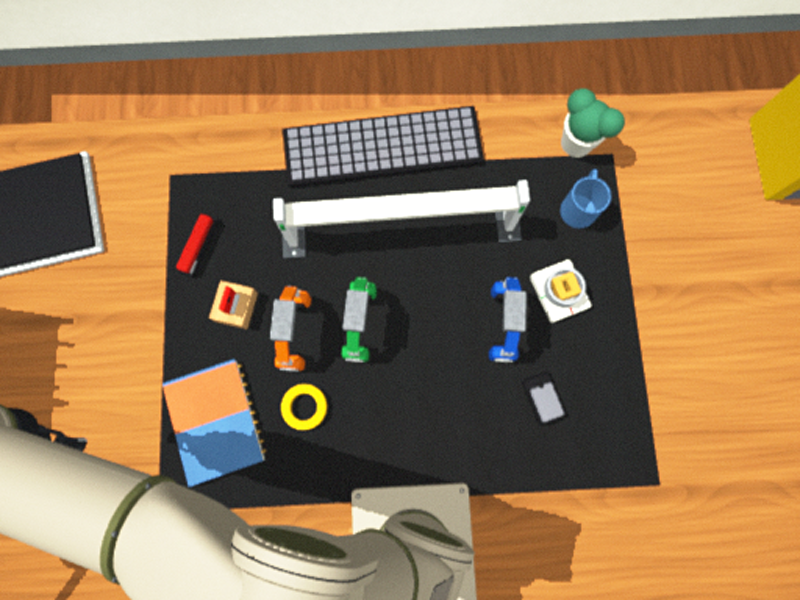

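View pics/scene0b.png

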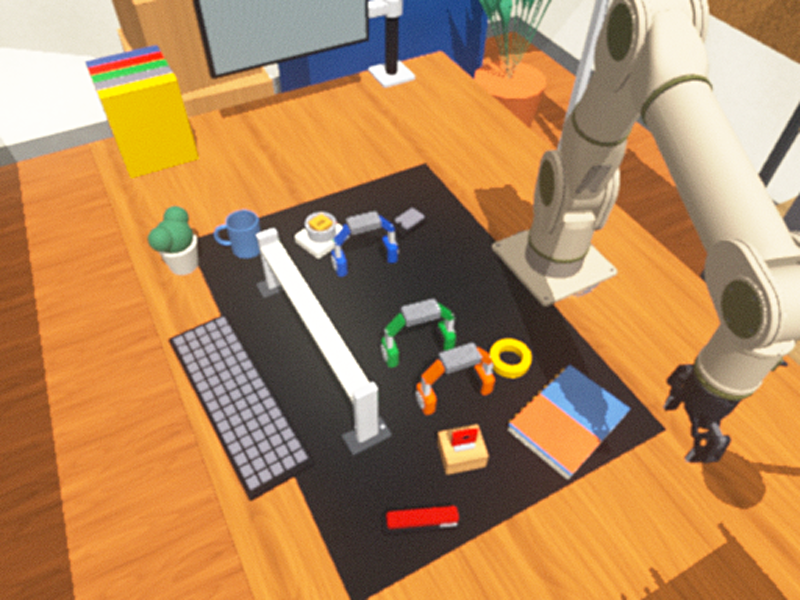

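```bash
python3 - <<'E'
import cv2
im=cv2.imread('pics/top0.png')[110:240,130:390]
cv2.imwrite('pics/c1.png',cv2.resize(im,None,fx=3,fy=3,interpolation=cv2.INTER_CUBIC))
E
```

```text
(no output)
```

View pics/c1.png

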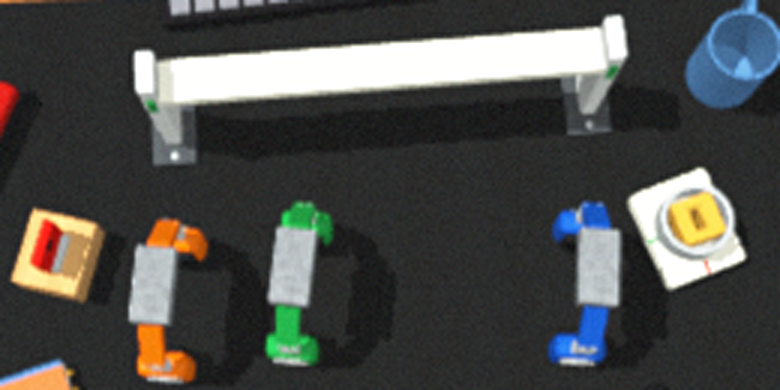

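```bash
python3 - <<'E'
from h import *
def W(u,v,z): return ray('top0',130+(u+.5)/3-.5,110+(v+.5)/3-.5,z)[:2]*1000
for n,q in dict(orange=[(136,246),(177,246),(170,323),(130,320)],green=[(277,226),(318,228),(309,305),(269,302)],blue=[(578,229),(617,230),(620,304),(580,304)]).items():
    P=np.array([W(*p,.15) for p in q]); d=P[0]+P[1]-P[2]-P[3]; print(n,P.mean(0),np.linalg.norm(d)/2,np.degrees(np.arctan2(d[1],d[0])),np.linalg.norm(P[0]-P[1]))
a=[W(160,60,.15),W(160,104,.15),W(602,28,.15),W(605,73,.15)]; print(a)
A=(a[0]+a[1])/2;B=(a[2]+a[3])/2;print('bar',A,B,(A+B)/2,np.degrees(np.arctan2(*(A-B)))) 
print('lock',W(695,217,.065)); print('key',W(47,244,.095),[W(*p,.045) for p in [(35,208),(103,224),(86,300),(14,280)]])
E
```

```text
orange [436.58294213 222.10248023] 74.71679239403345 -5.358241785231638 40.19498419170233
green [447.93298816  85.37473   ] 76.5236154321233 -8.27682803215072 40.42879047807319
blue [ 431.08142283 -212.46159347] 74.16456541628168 -3.5369437140809468 38.33422122072375
[array([667.52517325, 213.23654151]), array([620.32741174, 213.71129317]), array([ 679.1124229 , -239.35987402]), array([ 630.26954953, -237.7486483 ])]
bar [643.9262925  213.47391734] [ 654.69098622 -238.55426116] [649.30863936 -12.54017191] -1.3641958470581632
lock [ 495.31344967 -337.31950868]
key [494.23927356 341.20835208] [array([546.61169508, 368.60577239]), array([525.01160336, 295.13298717]), array([442.83005598, 313.09131652]), array([468.41428773, 389.86050693])]
```

>>> {"api": "step_arm", "payload": {
  "moves": [
    [0,190,-352,0,0,0,0.312],
    [0,190,-352,0,0,0,0.312],
    [0,190,-352,0,0,0,0.312],
    [0,190,-352,0,0,0,0.312],
    [0,190,-352,0,0,0,0.312],
    [0,190,-352,0,0,0,0.312],
    [0,190,-352,0,0,0,0.312],
    [0,190,-352,0,0,0,0.312],
    [0,190,-352,0,0,0,0.312],
    [0,190,-352,0,0,0,0.312]
  ]
}}

```text
clock: 1.1
position: [0.437, 0.2213, 0.2312]
ee_rot: [0.048, 0.999, 0.0, -0.0]
ft_force: [-0.5, 0.5, -0.4]
grip_width: 1.001
grasp_force: 0.0
```

```bash
python3 - <<'E'
from h import *
o=manip.get_obs(); print(o['joint_pos'],o['position'],o['ee_rot'])
c=snap('wrist','w1'); print(c['mount'],c['K']); cv2.imwrite('pics/w1b.png',cv2.resize(c['image'],(768,576)))
E
```

```text
[-0.72380503  0.02841502  0.16570751  1.81640421 -0.0051327   1.29741347
  0.91742374] [0.43701126 0.2212502  0.2311927 ] [ 4.82794038e-02  9.98833854e-01  3.44638889e-05 -1.74571142e-04]
[[ 5.81638216e-04 -9.49162573e-01 -3.14785756e-01  8.15902767e-02]
 [ 9.99999809e-01  4.86002545e-04  3.82300270e-04  1.95134801e-04]
 [-2.09878429e-04 -3.14785918e-01  9.49162674e-01 -1.42286008e-01]
 [ 0.00000000e+00  0.00000000e+00  0.00000000e+00  1.00000000e+00]] [[297.31863964   0.         254.9692301 ]
 [  0.         297.31863964 192.76377274]
 [  0.           0.           1.        ]]
```

View pics/w1b.png

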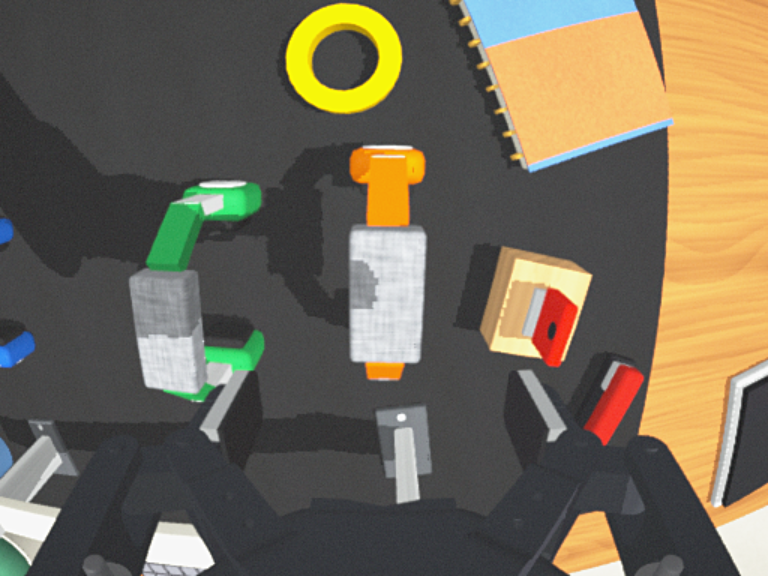

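```bash
cat >> h.py <<'E'
def wsnap(f):
    o=manip.get_obs(); c=snap('wrist',f); np.savez(f'pics/{f}.npz',K=c['K'],mount=c['mount'],p=o['position'],q=o['ee_rot']); return c
def wray(f,u,v,z):
    c=np.load(f'pics/{f}.npz'); K=c['K']; a=np.array([(u-K[0,2])/K[0,0],(v-K[1,2])/K[1,1]]); t=np.hypot(*a)
    d=np.array([*(a/t*np.sin(t)),np.cos(t)]); Rt=R.from_quat(c['q']).as_matrix(); M=c['mount']
    C=c['p']+Rt@M[:3,3]; d=Rt@M[:3,:3]@d; return C+d*(z-C[2])/d[2]
def rect(P):
    P=np.array(P)[:,:2]*1000; d=P[0]+P[1]-P[2]-P[3]; return P.mean(0).round(1),(np.linalg.norm(d)/2).round(1),np.degrees(np.arctan2(d[1],d[0])).round(1),np.linalg.norm(P[0]-P[1]).round(1)
E
python3 - <<'E'
from h import *
z=np.load('pics/w1.npz'); np.savez('pics/w1.npz',K=z['K'],mount=z['mount'],p=[.437,.22125,.2312],q=[4.828e-2,.998834,0,0])
f=lambda u,v,z: wray('w1',(u+.5)/1.5-.5,(v+.5)/1.5-.5,z)
print(rect([f(*p,.15) for p in [(351,361),(421,361),(426,228),(350,228)]]))
print(rect([f(*p,.15) for p in [(146,387),(204,378),(200,272),(131,276)]]))
print('red top',[f(*p,.095) for p in [(561,289),(576,303),(562,366),(545,357)]])
print('stand',rect([f(*p,.045) for p in [(492,350),(567,361),(591,273),(505,248)]]))
E
```

```text
(array([434.6, 224.1]), np.float64(75.5), np.float64(-6.1), np.float64(39.5))
(array([443.5,  92.7]), np.float64(71.3), np.float64(-11.1), np.float64(45.5))
red top [array([0.45935066, 0.343921  , 0.095     ]), array([0.47105762, 0.35622863, 0.095     ]), array([0.5207981 , 0.34838698, 0.095     ]), array([0.51114436, 0.33395484, 0.095     ])]
stand (array([494.6, 346.8]), np.float64(84.2), np.float64(-10.0), np.float64(72.3))
```

>>> {"api": "step_arm", "payload": {
  "grip_force": 40,
  "moves": [
    [0,-1,2,-30,0,0,-0.005],
    [0,-1,2,-60,0,0,-0.005],
    [0,-1,2,-85,0,0,-0.005],
    [0,-1,2,-98,0,0,-0.005],
    [0,-1,2,-98,0,0,-0.005],
    [1,-1,2,-98,0,0,-0.005],
    [1,-1,2,-98,0,0,-0.005],
    [1,-1,2,-98,0,0,-0.005],
    [1,-1,2,-98,0,0,-0.005],
    [1,-1,2,-98,0,0,-0.005]
  ]
}}

```text
clock: 2.15
position: [0.4363, 0.2246, 0.1346]
ee_rot: [0.05, 0.999, 0.001, 0.001]
ft_force: [-1.1, 0.2, 5.5]
grip_width: 0.458
grasp_force: 40.3
```

>>> {"api": "step_arm", "payload": {
  "moves": [
    [1,0,0,0,0,0,0],
    [1,0,0,0,0,0,0],
    [1,0,0,20,0,0,0],
    [1,0,0,40,0,0,0],
    [1,0,0,60,0,0,0],
    [1,0,0,90,0,0,0],
    [1,0,0,120,0,0,0],
    [1,0,0,150,0,0,0],
    [1,0,0,180,0,0,0],
    [1,0,0,180,0,0,0]
  ]
}}

```text
clock: 3.15
position: [0.437, 0.225, 0.3178]
ee_rot: [0.049, 0.999, 0.002, 0.003]
ft_force: [-0.2, -0.5, -0.8]
grip_width: 0.454
grasp_force: 41.2
```

```bash
python3 - <<'E'
from h import *
o=manip.get_obs(); print(o['position'],o['grip_width'],o['grasp_force'])
c=snap('scene','s1'); cv2.imwrite('pics/s1b.png',cv2.resize(c['image'][80:280,100:360],(780,600),interpolation=cv2.INTER_CUBIC))
E
```

```text
[0.4369892  0.2249626  0.31777264] 0.4536916874340693 41.17829918861389
```

View pics/s1b.png

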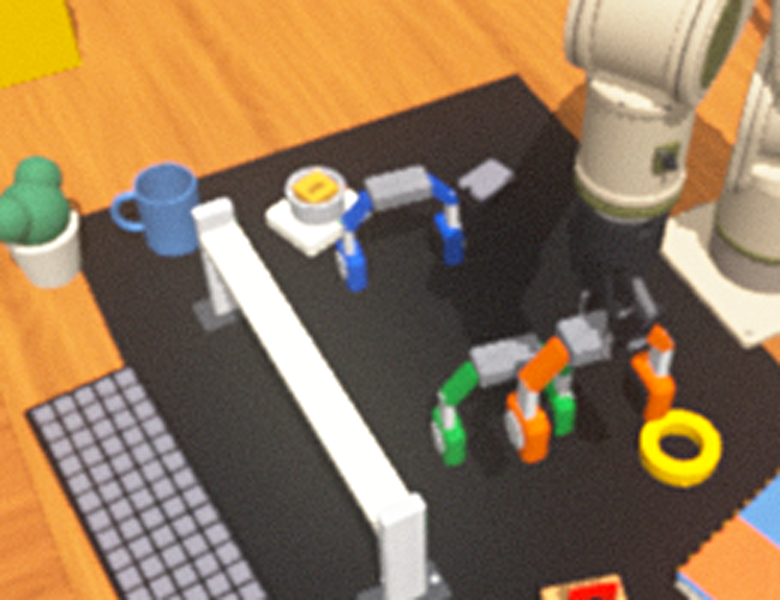

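>>> {"api": "step_arm", "payload": {
  "moves": [
    [1,20,-12,0,0,0,0.013],
    [1,50,-29,0,0,0,0.03],
    [1,80,-46,0,0,0,0.05],
    [1,110,-64,0,0,0,0.07],
    [1,140,-81,0,0,0,0.09],
    [1,170,-99,0,0,0,0.11],
    [1,190,-110,0,0,0,0.12],
    [1,210,-122,0,0,0,0.13],
    [1,210,-122,0,0,0,0.13],
    [1,210,-122,0,0,0,0.13]
  ]
}}

```text
clock: 4.2
position: [0.6454, 0.102, 0.3118]
ee_rot: [-0.015, 1.0, -0.0, -0.001]
ft_force: [-0.4, -0.2, -2.1]
grip_width: 0.455
grasp_force: 41.2
```

```bash
python3 - <<'E'
from h import *
o=manip.get_obs(); print(o['position'],o['ee_rot'])
c=wsnap('w2'); cv2.imwrite('pics/w2b.png',cv2.resize(c['image'],(768,576)))
E
```

```text
[0.64539297 0.10197253 0.31175659] [-1.51215881e-02  9.99884951e-01 -2.53772696e-04 -1.16508399e-03]
```

View pics/w2b.png

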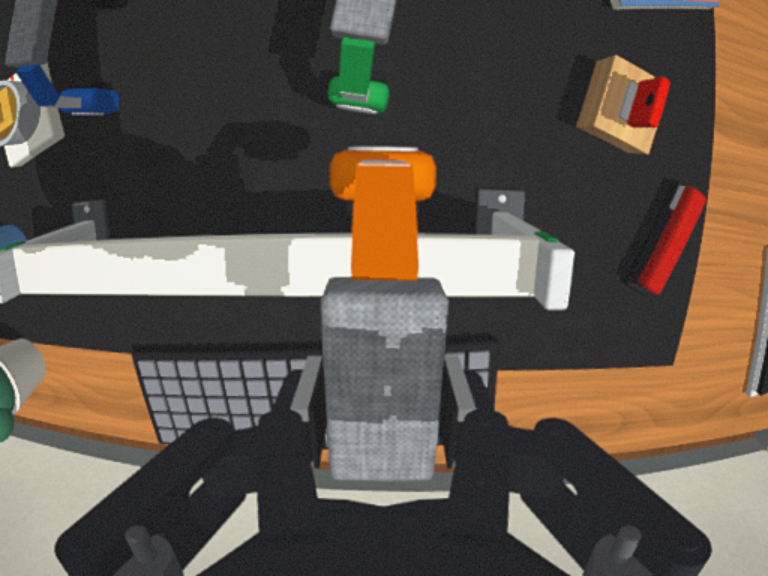

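```bash
python3 - <<'E'
from h import *
f=lambda u,v,z: wray('w2',(u+.5)/1.5-.5,(v+.5)/1.5-.5,z)
for p in [(305,240),(305,296),(490,239),(490,295),(100,243),(100,294)]: print(p,f(*p,.15)*1000)
print('stand',rect([f(*p,.045) for p in [(578,121),(649,154),(669,80),(613,55)]]))
E
```

```text
(305, 240) [629.43620777  47.16911083 150.        ]
(305, 296) [671.08731365  46.385527   150.        ]
(490, 239) [624.34018338 177.68793896 150.        ]
(490, 295) [666.15793022 181.86519374 150.        ]
(100, 243) [ 632.02474368 -125.73020148  150.        ]
(100, 294) [ 675.64052051 -133.35927677  150.        ]
stand (array([495.1, 342.8]), np.float64(83.6), np.float64(-20.4), np.float64(88.5))
```

>>> {"api": "step_arm", "payload": {
  "moves": [
    [1,2,0,-20,0,0,0],
    [1,2,0,-45,0,0,0],
    [1,2,0,-75,0,0,0],
    [1,2,0,-105,0,0,0],
    [1,2,0,-130,0,0,0],
    [1,2,0,-145,0,0,0],
    [1,2,0,-150,0,0,0],
    [1,2,0,-153,0,0,0],
    [1,2,0,-153,0,0,0],
    [1,2,0,-153,0,0,0]
  ]
}}

```text
clock: 5.25
position: [0.6483, 0.1024, 0.1616]
ee_rot: [-0.016, 1.0, 0.0, 0.001]
ft_force: [0.8, 0.1, -0.8]
grip_width: 0.459
grasp_force: 41.2
```

>>> {"api": "step_arm", "payload": {
  "moves": [
    [1,0,0,-2,0,0,0],
    [1,0,0,-4,0,0,0],
    [1,0,0,-4,0,0,0],
    [0.3,0,0,-4,0,0,0],
    [0.3,0,0,-4,0,0,0],
    [0.3,0,0,-4,0,0,0],
    [0.3,0,0,-4,0,0,0],
    [0.3,0,0,20,0,0,0],
    [0.3,0,0,60,0,0,0],
    [0.3,0,0,100,0,0,0]
  ]
}}

```text
clock: 6.25
position: [0.6473, 0.1022, 0.2612]
ee_rot: [-0.016, 1.0, -0.0, -0.001]
ft_force: [0.0, -0.1, 0.3]
grip_width: 0.697
grasp_force: 0.0
```

```bash
python3 - <<'E'
from h import *
o=manip.get_obs(); print(o['position'],o['ee_rot'])
c=snap('top','t2'); cv2.imwrite('pics/t2b.png',cv2.resize(c['image'][100:240,130:390],(780,420),interpolation=cv2.INTER_CUBIC))
E
```

```text
[0.64726411 0.10217394 0.26117647] [-1.55787543e-02  9.99878426e-01 -1.46652079e-04 -6.43095628e-04]
```

View pics/t2b.png

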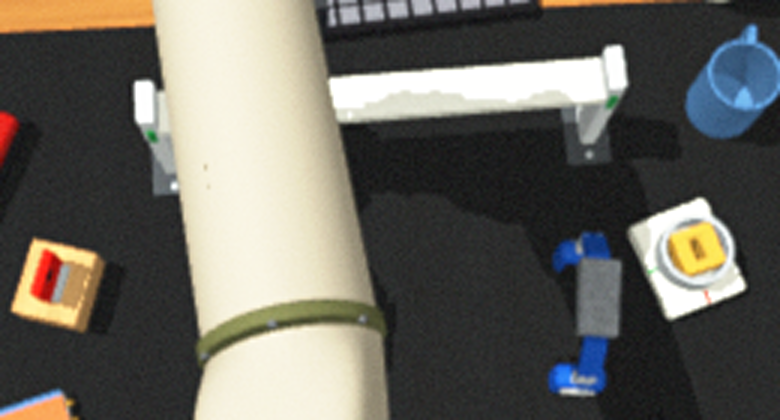

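>>> {"api": "step_arm", "payload": {
  "moves": [
    [0.2,-40,-3,0,0,0,-0.03],
    [0.1,-80,-6,0,0,0,-0.07],
    [0,-120,-9,-10,0,0,-0.11],
    [0,-160,-12,-20,0,0,-0.15],
    [0,-201,-15,-30,0,0,-0.18],
    [0,-201,-15,-30,0,0,-0.18],
    [0,-201,-15,-30,0,0,-0.18],
    [0,-201,-15,-30,0,0,-0.18]
  ]
}}

```text
clock: 7.1
position: [0.4477, 0.0874, 0.231]
ee_rot: [0.074, 0.997, 0.0, 0.001]
ft_force: [-0.9, 0.3, -0.7]
grip_width: 1.0
grasp_force: 0.0
```

```bash
python3 - <<'E'
from h import *
c=wsnap('w3'); cv2.imwrite('pics/w3b.png',cv2.resize(c['image'],(768,576)))
z=np.load('pics/w3.npz');print(z['p'],z['q'])
E
```

```text
[0.44774429 0.08742199 0.23097689] [7.43442399e-02 9.97232310e-01 3.27524898e-04 7.39621576e-04]
```

View pics/w3b.png

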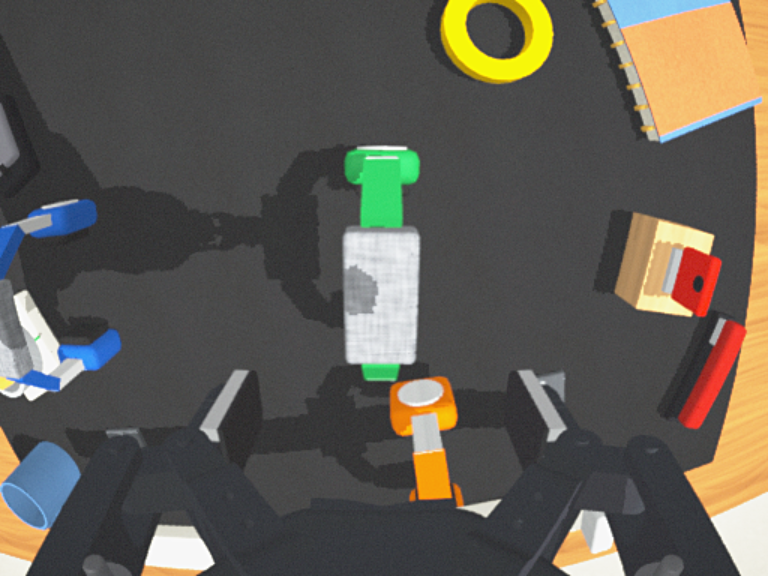

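>>> {"api": "step_arm", "payload": {
  "moves": [
    [0,-2,0,-30,0,0,0],
    [0,-2,0,-60,0,0,0],
    [0,-2,0,-85,0,0,0],
    [0,-2,0,-98,0,0,0],
    [0,-2,0,-98,0,0,0],
    [1,-2,0,-98,0,0,0],
    [1,-2,0,-98,0,0,0],
    [1,-2,0,-98,0,0,0],
    [1,-2,0,-98,0,0,0],
    [1,-2,0,-98,0,0,0]
  ]
}}

```text
clock: 8.15
position: [0.4454, 0.0874, 0.1335]
ee_rot: [0.074, 0.997, 0.001, 0.001]
ft_force: [-0.6, -1.2, 5.3]
grip_width: 0.459
grasp_force: 40.4
```

>>> {"api": "step_arm", "payload": {
  "moves": [
    [1,0,0,0,0,0,0],
    [1,0,0,0,0,0,0],
    [1,0,0,20,0,0,0],
    [1,0,0,40,0,0,0],
    [1,0,0,60,0,0,0],
    [1,0,0,90,0,0,0],
    [1,0,0,120,0,0,0],
    [1,0,0,150,0,0,0],
    [1,0,0,180,0,0,0],
    [1,0,0,180,0,0,0]
  ]
}}

```text
clock: 9.15
position: [0.4461, 0.0876, 0.3163]
ee_rot: [0.074, 0.997, 0.002, 0.003]
ft_force: [0.8, 0.4, -2.7]
grip_width: 0.457
grasp_force: 41.5
```

>>> {"api": "step_arm", "payload": {
  "moves": [
    [1,15,-15,0,0,0,0.013],
    [1,40,-40,0,0,0,0.03],
    [1,65,-60,0,0,0,0.05],
    [1,95,-75,0,0,0,0.08],
    [1,125,-85,0,0,0,0.11],
    [1,155,-95,0,0,0,0.14],
    [1,185,-103,0,0,0,0.16],
    [1,205,-108,0,0,0,0.177],
    [1,205,-108,0,0,0,0.177],
    [1,205,-108,0,0,0,0.177]
  ]
}}

```text
clock: 10.15
position: [0.6494, -0.0209, 0.3111]
ee_rot: [-0.014, 1.0, -0.0, -0.001]
ft_force: [-0.1, -0.3, -2.6]
grip_width: 0.456
grasp_force: 41.5
```

>>> {"api": "step_arm", "payload": {
  "moves": [
    [1,0,0,-20,0,0,0],
    [1,0,0,-45,0,0,0],
    [1,0,0,-75,0,0,0],
    [1,0,0,-105,0,0,0],
    [1,0,0,-130,0,0,0],
    [1,0,0,-140,0,0,0],
    [1,0,0,-145,0,0,0],
    [1,0,0,-149,0,0,0],
    [1,0,0,-149,0,0,0],
    [1,0,0,-149,0,0,0]
  ]
}}

```text
clock: 11.15
position: [0.6502, -0.0207, 0.1644]
ee_rot: [-0.014, 1.0, 0.0, 0.001]
ft_force: [0.4, 0.1, -2.3]
grip_width: 0.457
grasp_force: 41.4
```

>>> {"api": "step_arm", "payload": {
  "moves": [
    [1,0,0,-4,0,0,0],
    [1,0,0,-8,0,0,0],
    [1,0,0,-8,0,0,0],
    [0.3,0,0,-8,0,0,0],
    [0.3,0,0,-8,0,0,0],
    [0.3,0,0,-8,0,0,0],
    [0.3,0,0,-8,0,0,0],
    [0.3,0,0,20,0,0,0],
    [0.3,0,0,60,0,0,0],
    [0.3,0,0,100,0,0,0]
  ]
}}

```text
clock: 12.15
position: [0.6493, -0.0208, 0.2644]
ee_rot: [-0.014, 1.0, -0.0, -0.0]
ft_force: [0.9, 0.8, -0.0]
grip_width: 0.696
grasp_force: 0.0
```

>>> {"api": "step_arm", "payload": {
  "moves": [
    [0.2,-40,-20,0,0,0,-0.02],
    [0.1,-80,-60,0,0,0,-0.04],
    [0,-120,-105,-10,0,0,-0.06],
    [0,-160,-145,-20,0,0,-0.07],
    [0,-217,-190,-30,0,0,-0.09],
    [0,-217,-190,-30,0,0,-0.09],
    [0,-217,-190,-30,0,0,-0.09],
    [0,-217,-190,-30,0,0,-0.09],
    [0,-217,-190,-30,0,0,-0.09]
  ]
}}

```text
clock: 13.05
position: [0.4335, -0.21, 0.2336]
ee_rot: [0.03, 1.0, 0.0, 0.0]
ft_force: [0.4, 0.1, 0.1]
grip_width: 0.998
grasp_force: 0.0
```

```bash
python3 - <<'E'
from h import *
c=wsnap('w4'); cv2.imwrite('pics/w4b.png',cv2.resize(c['image'],(768,576)))
z=np.load('pics/w4.npz');print(z['p'],z['q'],manip.get_obs()['joint_pos'])
E
```

```text
[ 0.43352193 -0.20995163  0.23360488] [3.02293648e-02 9.99542926e-01 8.45548876e-05 3.41750147e-04] [-0.24000084 -0.01392973  0.5984121   1.85074003  0.00814211  1.3020743
  1.86712209]
```

View pics/w4b.png

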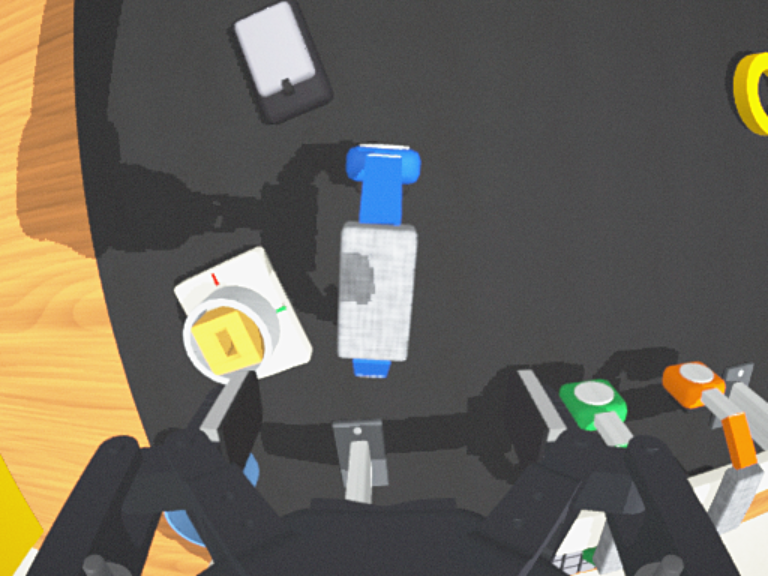

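```bash
python3 - <<'E'
from h import *
f=lambda u,v,z: wray('w4',(u+.5)/1.5-.5,(v+.5)/1.5-.5,z)
print(rect([f(*p,.15) for p in [(339,358),(408,361),(416,226),(342,223)]]))
im=cv2.imread('pics/w4.png')[185:260,110:215]
cv2.imwrite('pics/w4c.png',cv2.resize(im,None,fx=7,fy=7,interpolation=cv2.INTER_CUBIC))
E
```

```text
(array([ 430.2, -213. ]), np.float64(77.3), np.float64(-5.9), np.float64(39.3))
```

View pics/w4c.png

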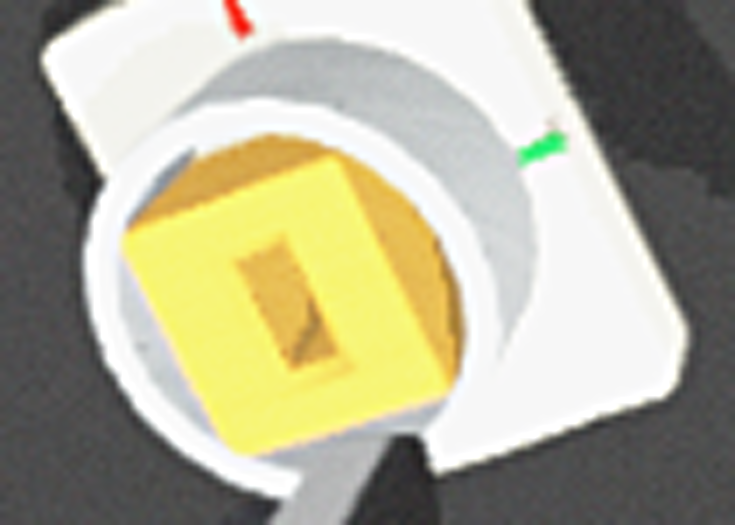

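```bash
python3 - <<'E'
from h import *
f=lambda u,v,z: wray('w4',110+(u+.5)/7-.5,185+(v+.5)/7-.5,z)[:2]*1000
S=np.array([f(*p,.065) for p in [(125,235),(335,155),(455,388),(240,455)]]); print('sq centre',S.mean(0))
an=lambda d:np.degrees(np.arctan2(d[1],d[0]))
print(an(S[3]-S[0]),an(S[2]-S[1]),an(S[1]-S[0])-90,an(S[2]-S[3])-90,[np.linalg.norm(S[i]-S[i-1]) for i in range(4)])
Q=np.array([f(*p,.065) for p in [(237,262),(285,235),(352,362),(295,375)]]); print('slot',Q.mean(0),an(Q[2]-Q[1]),an(Q[3]-Q[0]))
print('red/green',[an(f(*p,.025)-S.mean(0)) for p in [(243,32),(525,157)]])
E
```

```text
sq centre [ 493.68510293 -339.60204568]
16.324452830272882 17.63247862865769 16.912180817664378 16.173874639791052 [np.float64(45.37900228729798), np.float64(44.24979360612847), np.float64(45.96392042204501), np.float64(45.296857621967106)]
slot [ 493.27451717 -338.34528826] 17.64964706639213 16.488600518575236
red/green [np.float64(-158.55482210974145), np.float64(107.48283289535031)]
```

>>> {"api": "step_arm", "payload": {
  "moves": [
    [0,-2,-3,-30,0,0,-0.04],
    [0,-2,-3,-60,0,0,-0.04],
    [0,-2,-3,-85,0,0,-0.04],
    [0,-2,-3,-101,0,0,-0.04],
    [0,-2,-3,-101,0,0,-0.04],
    [1,-2,-3,-101,0,0,-0.04],
    [1,-2,-3,-101,0,0,-0.04],
    [1,-2,-3,-101,0,0,-0.04],
    [1,-2,-3,-101,0,0,-0.04],
    [1,-2,-3,-101,0,0,-0.04]
  ]
}}

```text
clock: 14.1
position: [0.4315, -0.214, 0.1335]
ee_rot: [0.051, 0.999, 0.0, 0.001]
ft_force: [-1.0, 0.6, 6.6]
grip_width: 0.455
grasp_force: 40.6
```

>>> {"api": "step_arm", "payload": {
  "moves": [
    [1,0,0,0,0,0,0],
    [1,0,0,0,0,0,0],
    [1,0,0,20,0,0,0],
    [1,0,0,40,0,0,0],
    [1,0,0,60,0,0,0],
    [1,0,0,90,0,0,0],
    [1,0,0,120,0,0,0],
    [1,0,0,150,0,0,0],
    [1,0,0,180,0,0,0],
    [1,0,0,180,0,0,0]
  ]
}}

```text
clock: 15.1
position: [0.432, -0.2144, 0.3161]
ee_rot: [0.051, 0.999, -0.0, 0.003]
ft_force: [0.9, -0.3, -2.4]
grip_width: 0.454
grasp_force: 41.7
```

>>> {"api": "step_arm", "payload": {
  "moves": [
    [1,15,5,0,0,0,0.013],
    [1,40,13,0,0,0,0.03],
    [1,70,22,0,0,0,0.05],
    [1,105,33,0,0,0,0.07],
    [1,140,44,0,0,0,0.09],
    [1,175,55,0,0,0,0.11],
    [1,205,64,0,0,0,0.12],
    [1,223,69,0,0,0,0.13],
    [1,223,69,0,0,0,0.13],
    [1,223,69,0,0,0,0.13]
  ]
}}

```text
clock: 16.1
position: [0.6532, -0.145, 0.3109]
ee_rot: [-0.014, 1.0, -0.0, -0.001]
ft_force: [-0.5, 0.1, -2.8]
grip_width: 0.459
grasp_force: 41.7
```

>>> {"api": "step_arm", "payload": {
  "moves": [
    [1,0,0,-20,0,0,0],
    [1,0,0,-45,0,0,0],
    [1,0,0,-75,0,0,0],
    [1,0,0,-105,0,0,0],
    [1,0,0,-130,0,0,0],
    [1,0,0,-140,0,0,0],
    [1,0,0,-145,0,0,0],
    [1,0,0,-149,0,0,0],
    [1,0,0,-149,0,0,0],
    [1,0,0,-149,0,0,0]
  ]
}}

```text
clock: 17.1
position: [0.6542, -0.1449, 0.1644]
ee_rot: [-0.014, 1.0, -0.0, 0.001]
ft_force: [0.4, -0.1, -2.4]
grip_width: 0.453
grasp_force: 41.7
```

>>> {"api": "step_arm", "payload": {
  "moves": [
    [1,0,0,-4,0,0,0],
    [1,0,0,-8,0,0,0],
    [1,0,0,-8,0,0,0],
    [0.3,0,0,-8,0,0,0],
    [0.3,0,0,-8,0,0,0],
    [0.3,0,0,-8,0,0,0],
    [0.3,0,0,-8,0,0,0],
    [0.3,0,0,20,0,0,0],
    [0.3,0,0,60,0,0,0],
    [0.3,0,0,100,0,0,0]
  ]
}}

```text
clock: 18.1
position: [0.6533, -0.1447, 0.2644]
ee_rot: [-0.014, 1.0, 0.0, -0.0]
ft_force: [0.4, -0.7, 0.3]
grip_width: 0.701
grasp_force: 0.0
```

>>> {"api": "step_arm", "payload": {
  "moves": [
    [0.2,-50,0,0,0,0,0],
    [0,-100,40,0,0,0,-0.03],
    [0,-130,80,0,0,0,-0.05],
    [0,-160,120,0,0,0,-0.07],
    [0,-160,160,0,0,0,-0.1],
    [0,-160,200,0,0,0,-0.12],
    [0,-160,245,0,0,0,-0.14],
    [0,-160,290,0,0,0,-0.16],
    [0,-160,335,0,0,0,-0.18],
    [0,-160,380,0,0,0,-0.2]
  ]
}}

```text
clock: 19.1
position: [0.4935, 0.237, 0.2636]
ee_rot: [0.086, 0.996, 0.0, 0.0]
ft_force: [1.5, -0.3, 0.5]
grip_width: 0.998
grasp_force: 0.0
```

>>> {"api": "step_arm", "payload": {
  "moves": [
    [0,0,45,-10,0,0,0],
    [0,0,90,-20,0,0,0],
    [0,0,105,-30,0,0,0],
    [0,0,105,-30,0,0,0],
    [0,0,105,-30,0,0,0],
    [0,0,105,-30,0,0,0]
  ]
}}

```text
clock: 19.7
position: [0.4947, 0.3385, 0.2341]
ee_rot: [0.087, 0.996, 0.0, 0.0]
ft_force: [0.6, -0.2, 0.5]
grip_width: 1.003
grasp_force: 0.0
```

```bash
python3 - <<'E'
from h import *
c=wsnap('w5'); t=snap('top','t5')
z=np.load('pics/w5.npz');print(z['p'],z['q'],manip.get_obs()['joint_pos'])
a=cv2.resize(c['image'][100:280,170:350],(400,400),interpolation=cv2.INTER_CUBIC)
b=cv2.resize(t['image'][80:230,150:350],(400,300),interpolation=cv2.INTER_CUBIC)
cv2.imwrite('pics/w5b.png',np.hstack([a,np.vstack([b,np.zeros((100,400,3),np.uint8)])]))
E
```

```text
[0.49466017 0.3384853  0.23414063] [8.70447647e-02 9.96204268e-01 1.25654172e-04 4.99957289e-04] [-0.85950434  0.27120373  0.22273168  1.54211981 -0.06082693  1.33375846
  0.76631317]
```

View pics/w5b.png

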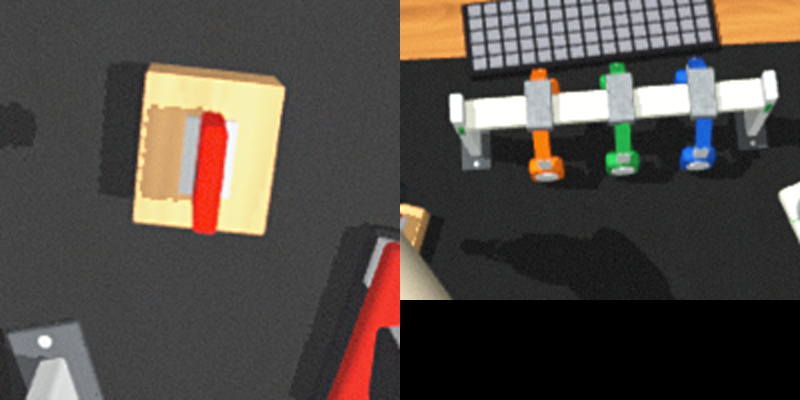

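```bash
python3 - <<'E'
from h import *
s=180/400
f=lambda u,v,z: wray('w5',170+(u+.5)*s-.5,100+(v+.5)*s-.5,z)
print('top',rect([f(*p,.095) for p in [(194,232),(216,233),(227,127),(201,127)]]))
print('collar',rect([f(*p,.051) for p in [(179,193),(232,198),(240,122),(187,116)]]))
print('stand',rect([f(*p,.045) for p in [(133,222),(266,235),(285,87),(147,70)]]))
E
```

```text
top (array([496.1, 347.5]), np.float64(48.9), np.float64(-14.1), np.float64(10.0))
collar (array([496.8, 348.8]), np.float64(40.3), np.float64(-15.3), np.float64(27.5))
stand (array([496.9, 348.1]), np.float64(80.9), np.float64(-15.6), np.float64(71.8))
```

>>> {"api": "step_arm", "payload": {
  "grip_force": 60,
  "moves": [
    [0,2,10,0,0,0,-0.088],
    [0,2,10,-40,0,0,-0.088],
    [0,2,10,-80,0,0,-0.088],
    [0,2,10,-120,0,0,-0.088],
    [0,2,10,-150,0,0,-0.088],
    [0,2,10,-169,0,0,-0.088],
    [0,2,10,-169,0,0,-0.088],
    [0,2,10,-169,0,0,-0.088],
    [0.6,2,10,-169,0,0,-0.088],
    [0.6,2,10,-169,0,0,-0.088]
  ]
}}

```text
clock: 20.8
position: [0.4965, 0.3507, 0.0659]
ee_rot: [0.13, 0.992, 0.001, 0.001]
ft_force: [-0.2, 0.2, 0.6]
grip_width: 0.692
grasp_force: 0.0
```

>>> {"api": "step_arm", "payload": {
  "moves": [
    [1,0,0,0,0,0,0],
    [1,0,0,0,0,0,0],
    [1,0,0,0,0,0,0],
    [1,0,0,0,0,0,0],
    [1,0,0,0,0,0,0],
    [1,0,0,0,0,0,0],
    [1,0,0,0,0,0,0]
  ]
}}

```text
clock: 21.5
position: [0.4958, 0.3503, 0.0645]
ee_rot: [0.13, 0.992, 0.0, 0.0]
ft_force: [-1.1, -1.1, 3.0]
grip_width: 0.129
grasp_force: 61.4
```

```bash
python3 - <<'E'
from h import *
o=manip.get_obs(); print(o['position'],R.from_quat(o['ee_rot']).as_matrix(),o['ft_force'],o['torque'],o['grip_width'])
E
```

```text
[0.49577024 0.35029304 0.06449469] [[-9.66429090e-01  2.56933462e-01  1.02745440e-04]
 [ 2.56933477e-01  9.66429074e-01  1.84978226e-04]
 [-5.17690842e-05  2.05167081e-04 -9.99999978e-01]] [-1.14240401 -1.1211209   2.9672017 ] [-0.16317551  0.18349213 -0.00216209] 0.1285656237570802
```

>>> {"api": "step_arm", "payload": {
  "moves": [
    [1,0,0,5,0,0,0],
    [1,0,0,15,0,0,0],
    [1,0,0,30,0,0,0],
    [1,0,0,50,0,0,0],
    [1,0,0,75,0,0,0],
    [1,0,0,100,0,0,0],
    [1,0,0,120,0,0,0],
    [1,0,0,120,0,0,0]
  ]
}}

```text
clock: 22.3
position: [0.4972, 0.3512, 0.1889]
ee_rot: [0.13, 0.992, 0.002, 0.002]
ft_force: [-0.0, 0.2, -0.9]
grip_width: 0.132
grasp_force: 61.1
```

>>> {"api": "step_arm", "payload": {
  "moves": [
    [1,0,-20,0,0,0,0.02],
    [1,0,-60,0,0,0,0.05],
    [1,0,-100,0,0,0,0.1],
    [1,0,-140,0,0,0,0.15],
    [1,0,-180,0,0,0,0.2],
    [1,0,-220,0,0,0,0.25],
    [1,0,-260,0,0,0,0.3],
    [1,0,-300,0,0,0,0.35],
    [1,0,-340,0,0,0,0.4],
    [1,0,-370,0,0,0,0.45]
  ]
}}

```text
clock: 23.3
position: [0.4952, -0.0225, 0.1845]
ee_rot: [-0.095, 0.995, 0.0, 0.0]
ft_force: [0.8, 0.1, -0.3]
grip_width: 0.133
grasp_force: 61.0
```

>>> {"api": "step_arm", "payload": {
  "moves": [
    [1,0,-30,0,0,0,0.02],
    [1,0,-65,0,0,0,0.04],
    [1,0,-100,0,0,0,0.06],
    [1,0,-140,0,0,0,0.08],
    [1,0,-180,0,0,0,0.1],
    [1,0,-220,0,0,0,0.11],
    [1,0,-250,0,0,0,0.111],
    [1,0,-250,0,0,0,0.111],
    [1,0,-250,0,0,0,0.111],
    [1,0,-250,0,0,0,0.111]
  ]
}}

```text
clock: 24.3
position: [0.4959, -0.2685, 0.1841]
ee_rot: [-0.151, 0.989, 0.0, -0.0]
ft_force: [-0.2, 0.6, -1.6]
grip_width: 0.133
grasp_force: 60.9
```

```bash
python3 - <<'E'
from h import *
o=manip.get_obs(); print(o['position'],R.from_quat(o['ee_rot']).as_matrix(),o['grip_width'],o['joint_pos'])
c=wsnap('w6'); cv2.imwrite('pics/w6b.png',cv2.resize(c['image'][100:370,130:400],(600,600),interpolation=cv2.INTER_CUBIC))
E
```

```text
[ 0.4959012  -0.26849972  0.18413986] [[-9.54586314e-01 -2.97934354e-01 -2.99164338e-04]
 [-2.97934504e-01  9.54585885e-01  9.05819316e-04]
 [ 1.57033613e-05  9.53814100e-04 -9.99999545e-01]] 0.13329278328083047 [-0.12324746  0.25470901  0.63309625  1.71922334 -0.16009353  1.22033924
  2.42309661]
```

View pics/w6b.png

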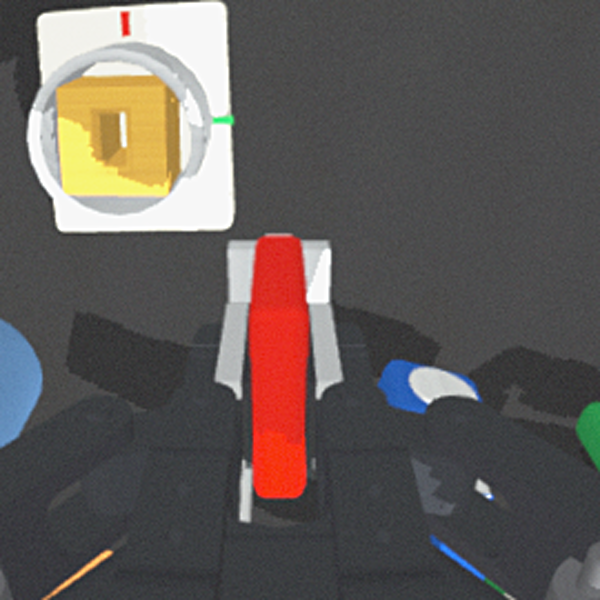

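```bash
python3 - <<'E'
import cv2
im=cv2.imread('pics/w6.png')[95:210,138:248]
cv2.imwrite('pics/w6c.png',cv2.resize(im,None,fx=5,fy=5,interpolation=cv2.INTER_CUBIC))
E
```

```text
(no output)
```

View pics/w6c.png

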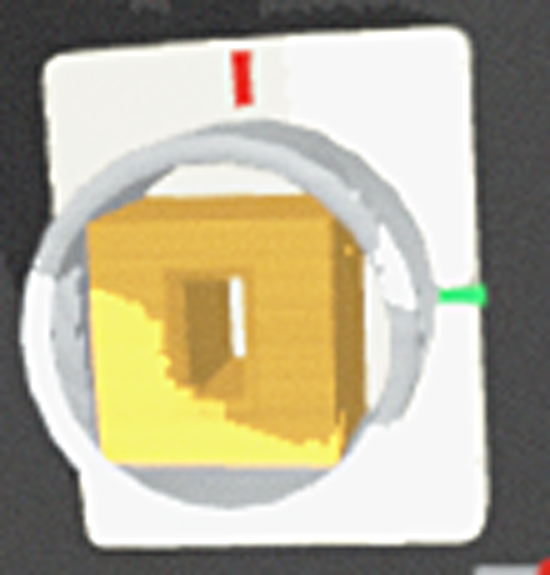

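```bash
python3 - <<'E'
from h import *
f=lambda u,v,z: wray('w6',138+(u+.5)/5-.5,95+(v+.5)/5-.5,z)
print('sq',rect([f(*p,.065) for p in [(102,464),(340,466),(333,218),(87,222)]]))
print('slot', f(208,332,.065))
print('box',rect([f(*p,.025) for p in [(90,545),(480,535),(467,27),(45,60)]]))
g=lambda u,v,z: wray('w6',130+(u+.5)*.45-.5,100+(v+.5)*.45-.5,z)
# key near end: grip lower edge/collar
z=np.load('pics/w6.npz'); Rt=R.from_quat(z['q']).as_matrix()
for p,zz in [((254,300),.2146),((305,300),.2146),((253,495),.2146),((304,495),.2146),((229,240),.1706),((331,240),.1706),((229,303),.1706),((328,303),.1706)]: print(p,(Rt.T@(g(*p,zz)-z['p'])*1000).round(1))
E
```

```text
sq (array([ 494.2, -340.4]), np.float64(46.4), np.float64(16.3), np.float64(46.7))
slot [ 0.49216008 -0.34178398  0.065     ]
box (array([ 493.2, -339.8]), np.float64(107.7), np.float64(18.0), np.float64(88.7))
(254, 300) [ 25.8  -4.  -30.5]
(305, 300) [ 25.8   5.6 -30.5]
(253, 495) [-24.2  -5.1 -30.5]
(304, 495) [-24.2   6.4 -30.5]
(229, 240) [ 20.9 -11.9  13.5]
(331, 240) [20.9 13.9 13.6]
(229, 303) [  3.  -12.4  13.5]
(328, 303) [ 3.  13.7 13.6]
```

>>> {"api": "step_arm", "payload": {
  "moves": [
    [1,-1,-20,0,0,0,0],
    [1,-1,-45,0,0,0,0],
    [1,-1,-71,0,0,0,0],
    [1,-1,-71,-20,0,0,0],
    [1,-1,-71,-40,0,0,0],
    [1,-1,-71,-50,0,0,0],
    [1,-1,-71,-50,0,0,0],
    [1,-1,-71,-50,0,0,0],
    [1,-1,-71,-50,0,0,0]
  ]
}}

```text
clock: 25.25
position: [0.4954, -0.3408, 0.1355]
ee_rot: [-0.15, 0.989, -0.0, 0.001]
ft_force: [0.5, 0.2, -0.0]
grip_width: 0.131
grasp_force: 61.0
```

```bash
python3 - <<'E'
from h import *
o=manip.get_obs(); print(o['position'],R.from_quat(o['ee_rot']).as_matrix()[:,1],o['joint_pos'],o['ft_force'])
E
```

```text
[ 0.49535126 -0.34076782  0.13545349] [-0.29717232  0.95482339 -0.00095717] [ 0.05812687  0.38652304  0.58613736  1.67447445 -0.23100893  1.14884121
  2.57773615] [ 0.53382297  0.2478941  -0.03459041]
```

>>> {"api": "step_arm", "payload": {
  "moves": [
    [1,0,0,20,0,0,-0.05],
    [1,0,0,40,0,0,-0.15],
    [1,0,0,50,0,0,-0.29],
    [1,0,0,50,0,0,-0.43],
    [1,0,0,50,0,0,-0.57],
    [1,0,0,50,0,0,-0.71],
    [1,0,0,50,0,0,-0.85],
    [1,0,0,50,0,0,-0.99],
    [1,0,0,50,0,0,-1.13],
    [1,0,0,50,0,0,-1.27]
  ]
}}

```text
clock: 26.25
position: [0.4951, -0.3407, 0.1853]
ee_rot: [0.468, 0.884, 0.0, 0.001]
ft_force: [-0.2, 0.7, -0.1]
grip_width: 0.13
grasp_force: 61.0
```

>>> {"api": "step_arm", "payload": {
  "moves": [
    [1,0,0,0,0,0,-0.14],
    [1,0,0,0,0,0,-0.28],
    [1,0,0,0,0,0,-0.42],
    [1,0,0,0,0,0,-0.56],
    [1,0,0,0,0,0,-0.7],
    [1,0,0,0,0,0,-0.84],
    [1,0,0,0,0,0,-0.98],
    [1,0,0,0,0,0,-1.12],
    [1,0,0,0,0,0,-1.26],
    [1,0,0,0,0,0,-1.4]
  ]
}}

```text
clock: 27.25
position: [0.4952, -0.3406, 0.1853]
ee_rot: [0.927, 0.374, 0.001, 0.0]
ft_force: [-0.5, 0.2, -0.2]
grip_width: 0.128
grasp_force: 61.0
```

>>> {"api": "step_arm", "payload": {
  "moves": [
    [1,-2,0,0,0,0,-0.14],
    [1,-2,0,0,0,0,-0.28],
    [1,-2,0,0,0,0,-0.4],
    [1,-2,0,0,0,0,-0.46],
    [1,-2,0,0,0,0,-0.472],
    [1,-2,0,-20,0,0,-0.472],
    [1,-2,0,-40,0,0,-0.472],
    [1,-2,0,-52,0,0,-0.472],
    [1,-2,0,-52,0,0,-0.472],
    [1,-2,0,-52,0,0,-0.472]
  ]
}}

```text
clock: 28.25
position: [0.4929, -0.341, 0.1331]
ee_rot: [0.989, 0.15, 0.0, 0.0]
ft_force: [-0.7, -0.1, -0.6]
grip_width: 0.127
grasp_force: 61.0
```

```bash
python3 - <<'E'
from h import *
o=manip.get_obs(); print(o['position'],R.from_quat(o['ee_rot']).as_matrix(),o['joint_pos'],o['ft_force'])
E
```

```text
[ 0.49291124 -0.34098486  0.13307747] [[ 9.54960854e-01  2.96731301e-01  5.49673206e-04]
 [ 2.96731533e-01 -9.54960855e-01 -4.02516793e-04]
 [ 4.05477063e-04  5.47493154e-04 -9.99999768e-01]] [-0.32564566  0.62588273  1.18190723  1.69792334 -0.61016125  1.24118123
 -0.27037108] [-0.68844933 -0.064994   -0.57573135]
```

>>> {"api": "step_arm", "payload": {
  "moves": [
    [1,0.5,1,-5,0,0,0],
    [1,0.5,1,-8,0,0,0],
    [1,0.5,1,-11,0,0,0],
    [1,0.5,1,-14,0,0,0],
    [1,0.5,1,-17,0,0,0],
    [1,0.5,1,-20,0,0,0],
    [1,0.5,1,-22,0,0,0],
    [1,0.5,1,-22,0,0,0]
  ]
}}

```text
clock: 29.05
position: [0.4947, -0.341, 0.1144]
ee_rot: [0.989, 0.15, 0.002, 0.001]
ft_force: [-4.9, 8.9, 37.8]
grip_width: 0.127
grasp_force: 66.8
```

>>> {"api": "step_arm", "payload": {
  "moves": [
    [1,0,0,4,0,0,0],
    [1,-0.6,1.8,4,0,0,0],
    [1,-0.6,1.8,4,0,0,0],
    [1,-0.6,1.8,1,0,0,0],
    [1,-0.6,1.8,-2,0,0,0],
    [1,-0.6,1.8,-4,0,0,0],
    [1,-0.6,1.8,-4,0,0,0]
  ]
}}

```text
clock: 29.75
position: [0.4967, -0.3396, 0.1116]
ee_rot: [0.989, 0.15, 0.004, 0.002]
ft_force: [4.9, 2.3, 1.9]
grip_width: 0.13
grasp_force: 63.7
```

```bash
python3 - <<'E'
from h import *
o=manip.get_obs(); print(o['position'],R.from_quat(o['ee_rot']).as_matrix(),o['joint_pos'],o['ft_force'],o['torque'],o['joint_velocities'])
E
```

```text
[ 0.49665964 -0.33963095  0.11163899] [[ 0.95466462  0.29753751  0.00932209]
 [ 0.29757663 -0.95469289 -0.00310393]
 [ 0.0079762   0.00573725 -0.99995173]] [-0.31634656  0.64509819  1.15843994  1.71968755 -0.63737706  1.19832627
 -0.25779459] [4.86191064 2.25328311 1.87736358] [ 0.62052555 -1.80076676 -0.00238474] [ 0.00681248  0.02489277 -0.03915871  0.05607294 -0.00700244 -0.0503416
  0.00082538]
```

>>> {"api": "step_arm", "payload": {
  "moves": [
    [1,1,0.3,0,0,0,0],
    [1,2,0.6,0,0,0,0],
    [1,2,0.6,0,0,0,0],
    [1,2,0.6,-3,0,0,0],
    [1,2,0.6,-6,0,0,0],
    [1,2,0.6,-6,0,0,0]
  ]
}}

```text
clock: 30.35
position: [0.4973, -0.3384, 0.1013]
ee_rot: [0.989, 0.15, 0.002, 0.002]
ft_force: [9.4, -4.6, 1.0]
grip_width: 0.134
grasp_force: 63.3
```

>>> {"api": "step_arm", "payload": {
  "moves": [
    [1,1,-0.3,0,0,0,0],
    [1,2,-0.5,0,0,0,0],
    [1,2,-0.5,-3,0,0,0],
    [1,2,-0.5,-6,0,0,0],
    [1,2,-0.5,-9,0,0,0],
    [1,2,-0.5,-12,0,0,0],
    [1,2,-0.5,-12,0,0,0]
  ]
}}

```text
clock: 31.05
position: [0.4977, -0.3385, 0.0884]
ee_rot: [0.989, 0.15, 0.001, 0.001]
ft_force: [7.1, -4.3, -0.9]
grip_width: 0.127
grasp_force: 63.2
```

>>> {"api": "step_arm", "payload": {
  "moves": [
    [1,1,-0.5,-2,0,0,0],
    [1,1.5,-0.7,-4,0,0,0],
    [1,1.5,-0.7,-5,0,0,0],
    [1,1.5,-0.7,-6,0,0,0],
    [1,1.5,-0.7,-6,0,0,0]
  ]
}}

```text
clock: 31.55
position: [0.4983, -0.3389, 0.0838]
ee_rot: [0.989, 0.15, 0.001, -0.0]
ft_force: [-1.7, 2.4, 20.4]
grip_width: 0.13
grasp_force: 66.5
```

```bash
python3 - <<'E'
from h import *
wsnap('w7')
for n in ('w6','w7'):
    im=cv2.imread(f'pics/{n}.png').astype(int); m=((im[...,2]>110)&(im[...,1]<70)&(im[...,0]<70)).astype(np.uint8)
    k,l,s,c=cv2.connectedComponentsWithStats(m); j=[i for i in range(1,k) if s[i,4]>300]
    for i in j: print(n,s[i],c[i])
    for col in range(246,266,6):
        r=im[200:335,col]; print(col,[(200+q,tuple(r[q])) for q in range(0,135,9)] if col==252 else '')
E
```

```text
w6 [ 241  206   29  119 2855] [255.02872154 265.72154116]
246 
252 [(200, (np.int64(71), np.int64(72), np.int64(73))), (209, (np.int64(28), np.int64(36), np.int64(218))), (218, (np.int64(28), np.int64(39), np.int64(217))), (227, (np.int64(37), np.int64(43), np.int64(220))), (236, (np.int64(21), np.int64(43), np.int64(219))), (245, (np.int64(38), np.int64(50), np.int64(236))), (254, (np.int64(30), np.int64(46), np.int64(234))), (263, (np.int64(35), np.int64(43), np.int64(233))), (272, (np.int64(44), np.int64(46), np.int64(234))), (281, (np.int64(41), np.int64(51), np.int64(234))), (290, (np.int64(29), np.int64(40), np.int64(232))), (299, (np.int64(34), np.int64(55), np.int64(247))), (308, (np.int64(28), np.int64(60), np.int64(247))), (317, (np.int64(7), np.int64(55), np.int64(247))), (326, (np.int64(57), np.int64(58), np.int64(56)))]
258 
264 
w7 [ 241  209   28  118 2843] [254.86176574 267.93211396]
246 
252 [(200, (np.int64(65), np.int64(151), np.int64(192))), (209, (np.int64(21), np.int64(48), np.int64(194))), (218, (np.int64(24), np.int64(41), np.int64(198))), (227, (np.int64(29), np.int64(39), np.int64(199))), (236, (np.int64(14), np.int64(22), np.int64(195))), (245, (np.int64(31), np.int64(49), np.int64(247))), (254, (np.int64(9), np.int64(45), np.int64(247))), (263, (np.int64(37), np.int64(51), np.int64(247))), (272, (np.int64(32), np.int64(36), np.int64(212))), (281, (np.int64(29), np.int64(35), np.int64(215))), (290, (np.int64(36), np.int64(43), np.int64(217))), (299, (np.int64(30), np.int64(37), np.int64(217))), (308, (np.int64(32), np.int64(46), np.int64(218))), (317, (np.int64(28), np.int64(44), np.int64(217))), (326, (np.int64(60), np.int64(57), np.int64(119)))]
258 
264
```

>>> {"api": "step_arm", "payload": {
  "moves": [
    [1,0,0,0.5,0,0,-0.08],
    [1,0,0,0.5,0,0,-0.18],
    [1,0,0,0.5,0,0,-0.28],
    [1,0,0,0.5,0,0,-0.38],
    [1,0,0,0.5,0,0,-0.48],
    [1,0,0,0.5,0,0,-0.5],
    [1,0,0,0.5,0,0,-0.5]
  ]
}}

```text
clock: 32.3
position: [0.4988, -0.3403, 0.0839]
ee_rot: [0.995, -0.1, 0.001, 0.002]
ft_force: [4.4, -5.5, 8.4]
grip_width: 0.13
grasp_force: 64.7
```

```bash
python3 - <<'E'
from h import *
o=manip.get_obs(); print(o['position'],R.from_quat(o['ee_rot']).as_matrix(),o['joint_pos'],o['ft_force'],o['torque'])
E
```

```text
[ 0.49877674 -0.34028582  0.08393738] [[ 0.97991001 -0.19942884  0.00212379]
 [-0.1994204  -0.97990728 -0.00363593]
 [ 0.00280623  0.00313936 -0.99999113]] [-0.33512273  0.75877638  1.21920083  1.73257324 -0.7613792   1.20821979
 -0.68138114] [ 4.35568515 -5.49257273  8.43237255] [-1.30818406 -1.10512955  0.04688358]
```

>>> {"api": "step_arm", "payload": {
  "moves": [
    [1,0.5,-0.6,0,0,0,-0.1],
    [1,1,-1,0,0,0,-0.2],
    [1,1,-1,0,0,0,-0.3],
    [1,1,-1,0,0,0,-0.4],
    [1,1,-1,0,0,0,-0.5],
    [1,1,-1,0,0,0,-0.55],
    [1,1,-1,0,0,0,-0.55]
  ]
}}

```text
clock: 33.0
position: [0.4986, -0.3423, 0.0839]
ee_rot: [0.93, -0.368, 0.001, 0.002]
ft_force: [0.5, -8.1, 8.2]
grip_width: 0.133
grasp_force: 64.6
```

```bash
python3 - <<'E'
from h import *
o=manip.get_obs(); print(o['position'],R.from_quat(o['ee_rot']).as_matrix()[:,0],o['joint_pos'],o['ft_force'],o['torque'])
E
```

```text
[ 0.49858332 -0.34225977  0.08393748] [ 0.72957783 -0.68388678  0.00388079] [-0.3553743   0.82303003  1.28559122  1.73034345 -0.83232753  1.2490582
 -1.1851989 ] [ 0.54002589 -8.10166461  8.17868752] [-2.04464042 -0.43462193  0.01337787]
```

>>> {"api": "step_arm", "payload": {
  "moves": [
    [1,0,-0.8,0,0,0,-0.1],
    [1,0,-1.5,0,0,0,-0.2],
    [1,0,-1.5,0,0,0,-0.2]
  ]
}}

```text
clock: 33.3
position: [0.4983, -0.3431, 0.0839]
ee_rot: [0.888, -0.459, 0.001, 0.001]
ft_force: [-0.5, -4.3, 12.1]
grip_width: 0.13
grasp_force: 65.1
```

```bash
python3 - <<'E'
from h import *
o=manip.get_obs(); print(o['position'],R.from_quat(o['ee_rot']).as_matrix()[:,0],o['joint_pos'],o['ft_force'],o['torque'])
E
```

```text
[ 0.49832443 -0.3430971   0.08392039] [ 0.57785656 -0.81613393  0.00268322] [-0.35589717  0.837008    1.29779655  1.72837788 -0.84736509  1.26014523
 -1.375851  ] [-0.52076016 -4.31552484 12.08858586] [-1.31374222  0.09590168 -0.06127239]
```

>>> {"api": "step_arm", "payload": {
  "moves": [
    [1,0,-0.5,0,0,0,-0.1],
    [1,0,-1,0,0,0,-0.2],
    [1,0,-1,0,0,0,-0.3],
    [1,0,-1,0,0,0,-0.32],
    [1,0,-1,0,0,0,-0.32],
    [1,0,-1,0,0,0,-0.32]
  ]
}}

```text
clock: 33.9
position: [0.4975, -0.344, 0.0839]
ee_rot: [0.805, -0.594, 0.0, 0.001]
ft_force: [-3.8, -3.0, 13.7]
grip_width: 0.129
grasp_force: 65.4
```

```bash
python3 - <<'E'
from h import *
o=manip.get_obs(); print(o['position'],R.from_quat(o['ee_rot']).as_matrix()[:,0],o['joint_pos'],o['ft_force'],o['torque'])
E
```

```text
[ 0.49750525 -0.34404853  0.08389397] [ 0.29490334 -0.95552446  0.00224259] [-0.357233    0.85067305  1.31050278  1.72762297 -0.86106947  1.27027408
 -1.68192776] [-3.79250187 -3.0110471  13.70452538] [-1.09559512  0.96410611  0.09919523]
```

>>> {"api": "step_arm", "payload": {
  "moves": [
    [1,0,0,3,0,0,0],
    [1,0,0,8,0,0,0],
    [1,0,0,15,0,0,0],
    [1,0,0,25,0,0,0],
    [1,0,0,35,0,0,0],
    [1,0,0,50,0,0,0],
    [1,0,0,70,0,0,0],
    [1,0,0,90,0,0,0],
    [1,0,0,105,0,0,0],
    [1,0,0,105,0,0,0]
  ]
}}

```text
clock: 34.9
position: [0.4991, -0.3424, 0.1891]
ee_rot: [0.805, -0.593, 0.001, -0.0]
ft_force: [0.2, -0.5, -1.0]
grip_width: 0.136
grasp_force: 63.2
```

>>> {"api": "step_arm", "payload": {
  "moves": [
    [1,0,20,0,0,0,0.05],
    [1,0,55,0,0,0,0.1],
    [1,0,90,0,0,0,0.2],
    [1,0,125,0,0,0,0.3],
    [1,0,160,0,0,0,0.4],
    [1,0,195,0,0,0,0.5],
    [1,0,230,0,0,0,0.6],
    [1,0,265,0,0,0,0.7],
    [1,0,300,0,0,0,0.8],
    [1,0,330,0,0,0,0.9]
  ]
}}

```text
clock: 35.9
position: [0.498, -0.0096, 0.1867]
ee_rot: [0.984, -0.181, -0.001, 0.0]
ft_force: [1.3, 0.3, -0.4]
grip_width: 0.127
grasp_force: 63.2
```

```bash
python3 - <<'E'
from h import *
o=manip.get_obs(); print(o['position'],R.from_quat(o['ee_rot']).as_matrix()[:,0],o['joint_pos'],o['ft_force'],o['grip_width'])
E
```

```text
[ 0.49801036 -0.00960759  0.1867219 ] [ 0.93472625 -0.35536304 -0.00198758] [-1.2446421   0.16809225  1.29624725  1.89379424 -0.17326745  1.20890008
 -1.82400273] [ 1.2587425   0.30253691 -0.42043133] 0.1270102894427671
```

>>> {"api": "step_arm", "payload": {
  "moves": [
    [1,0,30,0,0,0,0.02],
    [1,0,65,0,0,0,0.04],
    [1,0,100,0,0,0,0.06],
    [1,1,135,0,0,0,0.08],
    [1,2,170,0,0,0,0.098],
    [1,2,205,0,0,0,0.098],
    [1,2,235,0,0,0,0.098],
    [1,2,265,0,0,0,0.098],
    [1,2,290,0,0,0,0.098],
    [1,2,290,0,0,0,0.098]
  ]
}}

```text
clock: 36.9
position: [0.4993, 0.2819, 0.1859]
ee_rot: [0.991, -0.132, -0.001, 0.001]
ft_force: [-0.9, 0.1, -0.8]
grip_width: 0.13
grasp_force: 63.2
```

```bash
python3 - <<'E'
from h import *
o=manip.get_obs(); print(o['position'],R.from_quat(o['ee_rot']).as_matrix(),o['joint_pos'])
t=snap('top','t8'); w=wsnap('w8')
a=cv2.resize(t['image'][160:215,330:390],(400,366),interpolation=cv2.INTER_CUBIC)
b=cv2.resize(w['image'],(400,300)); b=np.vstack([b,np.zeros((66,400,3),np.uint8)])
cv2.imwrite('pics/m8.png',np.hstack([a,b]))
E
```

```text
[0.49927784 0.2819306  0.1858674 ] [[ 0.96498521 -0.26229473 -0.00223901]
 [-0.26229864 -0.96498529 -0.00167953]
 [-0.00172008  0.00220801 -0.99999608]] [-1.44821146  0.40529018  1.08179958  1.70375802 -0.37317849  1.2630489
 -2.11939935]
```

View pics/m8.png

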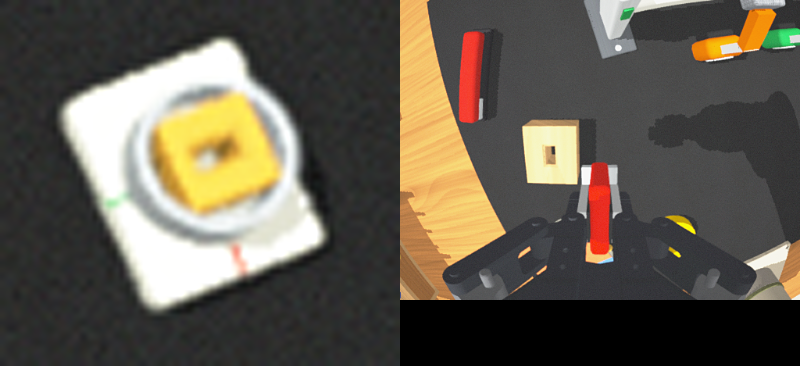

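```bash
python3 - <<'E'
from h import *
f=lambda u,v,z: wray('w8',(u-400+.5)*1.28-.5,(v+.5)*1.28-.5,z)
print(f(550.5,155.5,.045), rect([f(*p,.045) for p in [(523,123),(578,121),(578,184),(526,183)]]))
E
```

```text
[0.49662966 0.34609757 0.045     ] (array([498.4, 345.7]), np.float64(86.0), np.float64(-17.8), np.float64(71.6))
```

>>> {"api": "step_arm", "payload": {
  "moves": [
    [1,0.5,30,0,0,0,0],
    [1,0.5,55,0,0,0,0],
    [1,0.5,65,0,0,0,0],
    [1,0.5,65,-30,0,0,0],
    [1,0.5,65,-60,0,0,0],
    [1,0.5,65,-76,0,0,0],
    [1,0.5,65,-76,0,0,0],
    [1,0.5,65,-76,0,0,0]
  ]
}}

```text
clock: 37.8
position: [0.5022, 0.3424, 0.1127]
ee_rot: [0.991, -0.136, 0.0, 0.0]
ft_force: [0.2, -0.7, -0.6]
grip_width: 0.128
grasp_force: 63.2
```

>>> {"api": "step_arm", "payload": {
  "moves": [
    [1,0,0,-3,0,0,0],
    [1,0,0,-6,0,0,0],
    [1,0,0,-9,0,0,0],
    [1,0,0,-12,0,0,0],
    [1,0,0,-15,0,0,0],
    [1,0,0,-18,0,0,0],
    [1,0,0,-18,0,0,0]
  ]
}}

```text
clock: 38.5
position: [0.5015, 0.3431, 0.0934]
ee_rot: [0.991, -0.135, -0.0, 0.0]
ft_force: [-0.5, 0.3, -1.1]
grip_width: 0.131
grasp_force: 63.2
```

```bash
python3 - <<'E'
from h import *
o=manip.get_obs(); print(o['position'],R.from_quat(o['ee_rot']).as_matrix(),o['joint_pos'],o['ft_force'],o['torque'])
E
```

```text
[0.50149828 0.34305755 0.09343174] [[ 9.63456162e-01 -2.67865988e-01 -1.90829604e-04]
 [-2.67866021e-01 -9.63456156e-01 -1.75691861e-04]
 [-1.36794082e-04  2.20388173e-04 -9.99999966e-01]] [-1.39339401  0.57928228  0.95972221  1.70555174 -0.51767831  1.13354069
 -2.12476006] [-0.46174456  0.30865431 -1.1136664 ] [ 0.16041506 -0.01508988 -0.01633486]
```

>>> {"api": "step_arm", "payload": {
  "moves": [
    [1,-1,1.5,0,0,0,0],
    [1,-1.5,3,0,0,0,0],
    [1,-1.5,3,0,0,0,0],
    [1,-1.5,3,0,0,0,0]
  ]
}}

```text
clock: 38.9
position: [0.5001, 0.346, 0.0939]
ee_rot: [0.991, -0.135, 0.0, 0.0]
ft_force: [-0.7, -0.3, -0.6]
grip_width: 0.132
grasp_force: 63.2
```

>>> {"api": "step_arm", "payload": {
  "moves": [
    [1,0,0.5,-3,0,0,0],
    [1,0,0.5,-7,0,0,0],
    [1,0,0.5,-11,0,0,0],
    [1,0,0.5,-15,0,0,0],
    [1,0,0.5,-19,0,0,0],
    [1,0,0.5,-22,0,0,0],
    [1,0,0.5,-22,0,0,0]
  ]
}}

```text
clock: 39.6
position: [0.4999, 0.3463, 0.0713]
ee_rot: [0.991, -0.135, -0.0, 0.0]
ft_force: [0.2, -0.4, -1.1]
grip_width: 0.132
grasp_force: 63.2
```

>>> {"api": "step_arm", "payload": {
  "moves": [
    [1,0,0,-3,0,0,0],
    [1,0,0,-5,0,0,0],
    [1,0,0,-7,0,0,0],
    [1,0,0,-8,0,0,0],
    [1,0,0,-8,0,0,0]
  ]
}}

```text
clock: 40.1
position: [0.5001, 0.3465, 0.0641]
ee_rot: [0.991, -0.135, -0.0, -0.0]
ft_force: [-1.9, -0.7, 2.7]
grip_width: 0.133
grasp_force: 63.8
```

>>> {"api": "step_arm", "payload": {
  "moves": [
    [0.6,0,0,0,0,0,0],
    [0.4,0,0,0,0,0,0],
    [0.3,0,0,0,0,0,0],
    [0.3,0,0,0,0,0,0],
    [0.3,0,0,20,0,0,0],
    [0.3,0,0,60,0,0,0],
    [0.3,0,0,100,0,0,0],
    [0.3,0,0,150,0,0,0],
    [0.3,0,0,160,0,0,0],
    [0.3,0,0,160,0,0,0]
  ]
}}

```text
clock: 41.1
position: [0.5009, 0.3469, 0.2255]
ee_rot: [0.991, -0.135, 0.001, -0.001]
ft_force: [-0.6, 0.3, -0.7]
grip_width: 0.702
grasp_force: 0.0
```

```bash
python3 - <<'E'
from h import *
wsnap('w9'); z=np.load('pics/w9.npz'); print(z['p'])
im=cv2.imread('pics/w9.png').astype(int); m=((im[...,2]>110)&(im[...,1]<70)&(im[...,0]<70)).astype(np.uint8)
k,l,s,c=cv2.connectedComponentsWithStats(m)
for i in range(1,k):
    if s[i,4]>150: print(s[i],c[i]); r=cv2.minAreaRect(np.argwhere(l==i)[:,::-1].astype(np.float32)); P=cv2.boxPoints(r); print(r,[ (wray('w9',*p,.095)*1000).round(1) for p in P])
# all-camera headset check: compare rail area in top view with t5
a=cv2.imread('pics/t5.png'); b=snap('top','t9')['image']; d=np.abs(a[80:170,170:350].astype(int)-b[80:170,170:350]).max(2); print((d>60).sum(), np.argwhere(d>60)[:5])
E
```

```text
[0.50093038 0.34689417 0.22553109]
[ 139   25   35  111 2684] [155.64008942  78.60842027]
((155.2832489013672, 79.35803985595703), (25.84139633178711, 110.9309310913086), 6.654425144195557) [array([580.8, 444.8,  95. ]), array([679.6, 401.1,  95. ]), array([666.9, 378.2,  95. ]), array([569.7, 420.3,  95. ])]
[251 156  12  56 571] [256.20315236 183.42381786]
((256.5, 183.5), (11.0, 55.0), 0.0) [array([474.2, 358.9,  95. ]), array([527.1, 344. ,  95. ]), array([524.4, 334.1,  95. ]), array([471.3, 348.4,  95. ])]
512 [[ 28 131]
 [ 28 132]
 [ 28 133]
 [ 28 134]
 [ 29 124]]
```

```bash
python3 - <<'E'
from h import *
b=snap('top','t10')['image']
for n in ('t5','t9','t10'):
    im=cv2.imread(f'pics/{n}.png')[80:170,170:350]; h=cv2.cvtColor(im,cv2.COLOR_BGR2HSV)
    for c,(lo,hi) in dict(orange=(5,20),green=(50,85),blue=(105,130)).items():
        m=((h[...,0]>=lo)&(h[...,0]<=hi)&(h[...,1]>130)&(h[...,2]>60)).astype(np.uint8); k,l,s,ce=cv2.connectedComponentsWithStats(m)
        print(n,c,[(tuple(s[i]),ce[i].round(1).tolist()) for i in range(1,k) if s[i,4]>25])
a=cv2.imread('pics/t5.png'); d=np.abs(a[80:170,170:350].astype(int)-b[80:170,170:350]).max(2)
k,l,s,c=cv2.connectedComponentsWithStats((d>60).astype(np.uint8)); print([s[i].tolist() for i in range(1,k) if s[i,4]>15])
for i in range(1,k):
    if s[i,4]>15: print(a[80:170,170:350][l==i].mean(0),b[80:170,170:350][l==i].mean(0))
E
```

```text
t5 orange [((np.int32(0), np.int32(0), np.int32(27), np.int32(29), np.int32(378)), [6.3, 13.6]), ((np.int32(136), np.int32(0), np.int32(44), np.int32(23), np.int32(921)), [158.0, 10.2]), ((np.int32(45), np.int32(34), np.int32(9), np.int32(6), np.int32(51)), [48.9, 36.5]), ((np.int32(55), np.int32(39), np.int32(5), np.int32(8), np.int32(31)), [57.2, 42.6]), ((np.int32(44), np.int32(65), np.int32(19), np.int32(25), np.int32(255)), [51.8, 77.5])]
t5 green [((np.int32(84), np.int32(31), np.int32(9), np.int32(6), np.int32(43)), [88.0, 33.3]), ((np.int32(82), np.int32(62), np.int32(18), np.int32(26), np.int32(219)), [90.7, 73.7])]
t5 blue [((np.int32(124), np.int32(29), np.int32(10), np.int32(5), np.int32(43)), [128.2, 31.1]), ((np.int32(117), np.int32(34), np.int32(7), np.int32(8), np.int32(46)), [119.7, 37.8]), ((np.int32(120), np.int32(59), np.int32(18), np.int32(26), np.int32(247)), [129.5, 71.6])]
t9 orange [((np.int32(0), np.int32(0), np.int32(28), np.int32(29), np.int32(378)), [6.4, 13.6]), ((np.int32(136), np.int32(0), np.int32(44), np.int32(23), np.int32(918)), [158.0, 10.2]), ((n
[... 1532 characters left out ...]
, 37.5]), ((np.int32(123), np.int32(59), np.int32(19), np.int32(26), np.int32(245)), [133.3, 71.4])]
[[123, 29, 5, 27, 98], [131, 28, 13, 27, 84], [117, 34, 5, 8, 34], [133, 55, 10, 30, 148], [126, 57, 6, 22, 88], [120, 73, 9, 12, 64]]
[185.68367347 164.03061224 149.05102041] [197.76530612 165.5        144.3877551 ]
[118.63095238 117.0952381  115.22619048] [183.14285714 157.21428571 139.69047619]
[203.85294118  99.76470588  36.91176471] [67.17647059 51.11764706 42.70588235]
[69.41891892 47.05405405 35.56756757] [181.47972973 112.26351351  72.12162162]
[189.39772727 111.18181818  64.95454545] [94.57954545 63.31818182 42.59090909]
[184.25    107.03125  61.6875 ] [70.984375 43.90625  31.140625]
```

```bash
python3 -c "
from workcell import manip; print(manip.hand_in())"
```

```text
the job is handed in; nothing more can be done
None
```

The job is handed in, but the hand-in gave no verdict: the blue, green and orange headsets hang still on the bar (no white one was on the desk), the lock is turned to on, and the key is back upright and fully down in its stand.

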